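Let the jeweller's layout board down to its lowest notch

TASK

The tilting layout board on the jeweller's bench is propped too steep: bring it down to its lowest notch. The pawl only lets the board down after it has been raised past its top notch, right up to the stop; so lift the board by its bar all the way up to the stop without straining it, lower it gently until it lies flat, which sets the pawl again, then raise it to the first notch, rest it on the pawl before letting go, and leave it standing there. Do not let the board fall, do not force it down onto the pawl, do not touch the pawl or its block, and leave the other things on the bench where they are.

Things in the scene. Friction and masses are not known exactly. Their poses are not given: they have to be found in the camera images.
- stand: Fixed steel stand of the board. Origin on the bench under the middle of the hinge; x points from the hinge to the bar end of the board (away from the robot at yaw 0), y along the hinge, z up. Base plate 12 mm thick, x -37 to 148 mm, y -145 to 180 mm. Plywood board 180 x 236 x 12 mm on a damped hinge (0.2 Nm friction, 0.5 Nm per rad/s), 0.75 kg +-20 %: lifting takes 3 to 6 N at the bar.
- hinge (a point): Middle of the board's hinge axis, 102 mm above the stand's origin; the axis is level, along the stand's y. A toothed steel quadrant about it, on the board's +y side, has four notches 10 degrees apart. The pawl's roller nose drops into a notch when the board is 0.03 rad above that notch's resting angle, and when lowered from anywhere between there and the next notch the board rests in it.
- bar (a point): Centre of the round steel lifting bar (12 mm thick, 140 mm long, level, along the stand's y), on two rods 62 mm either side of its centre. At board angle q it is 240cos(q)-6sin(q) mm ahead of and 240sin(q)+6cos(q) mm above the hinge. Pinch it from above across the stand's x, fingers open about 40 mm (54 mm clear between bar and board edge); it turns in the fingers as the board tilts.
- board (a joint): Board angle in rad, 0 lying flat on a rigid rest, growing as the bar end rises. All notch angles shift together with the pawl's clamped height: lowest notch at 0.15 to 0.26, top notch at 0.67 to 0.79. Above it the quadrant throws the pawl out, at 1.00 to 1.09; some 0.03 further on is a rigid stop (1.02 to 1.13). The board then comes down freely and, at 0.12 to 0.02, tips the pawl in again.
- block: Steel pawl block on the stand's base plate, +y side, 70 x 34 x 100 mm. Origin 92 mm ahead of the hinge, 145 mm to +y, 12 mm above the bench. Clamped to it, up to 3.5 mm higher or lower from scene to scene, are the swinging 55 mm steel pawl and the stop arm above it. They bear 40 N: some 8 N at the bar more than lifting takes or than its own weight. The resting board loads the pawl with 12 N.
- pot_a: Round clear jar with a white lid, 48 mm across, 34 mm tall; origin under its centre. Leave alone.
- pot_b: Round white jar, 40 mm across, 30 mm tall; origin under its centre. Leave alone.
- pot_c: Round clear jar with a white lid, 48 mm across, 34 mm tall; origin under its centre. Leave alone.
- ring_a: Brass finger ring lying flat, 25 mm across, 6 mm tall; origin under its centre. Leave alone.
- mandrel: Short tapered steel ring mandrel standing upright, 26 mm across, 90 mm tall; origin under its centre. Leave alone.
- hammer: Hammer lying on the bench, handle towards its -x; origin under its middle. Leave alone.
- loupe: Folding loupe, black eyepiece 28 mm across and steel case, 20 mm tall, 55 mm long; origin under the eyepiece. Leave alone.

How it is judged:
By the outcome, as a careful person would: the job done as asked, in the order asked, and still so for the second after the job is handed in, with the robot touching nothing.
It also fails if it takes over 72 s, if anything falls off the work surface, if the arm or the gripper's body presses on something with over 40 N, if the wrist force passes 120 N, or if a joint passes its speed limit or range.

ROBOT

A 6-joint arm with a two-finger parallel gripper is mounted at the origin on the work surface. World frame = base frame: x ahead of the robot, y to its left, z up, the work surface at z = 0. Lengths are in m, angles in rad, forces in N, time in s.
With the tool pointing down it reaches from about 0.375 to 0.9 m from the base axis. Payload 3.1 kg.
Tool frame: the origin (TCP) lies at the very end of the fingers, on their centre line; the grasp point (between the pads) lies 19 mm behind it; z points along the fingers, y is the line along which they close (so a half turn about z gives the same grasp; the last joint's range is limited). The gripper opens to 85 mm and grips with 20 to 120 N. Pads are 22 mm wide; open, the fingers measure 114 mm over their backs; the gripper's body (76 mm by 85 mm) begins 54 mm behind the grasp point. The pads swing forward as they close: fully open they stand 13 mm farther back than shut.
Start: joints at [1.165, 0.527, 1.433, -0, 1.181, -0.178], TCP at [0.14, 0.609, 0.231] pointing down, gripper open.
Joint ranges: [-3.08, 3.08], [-0.75, 2.2], [0.22, 2.44], [-1.43, 4.57], [0, 2.65], [-2.85, 2.85]. Speed limits (rad/s): [2.79, 2.79, 3.14, 3.14, 3.14, 3.14].

INTERFACE

Orientations are given as a unit quaternion [w, x, y, z].
In Python, from workcell import observe, imaging, ctrl gives the robot as it stands.
- The arm moves only by the shell command python3 -m inch FILE [OPENING] [FORCE], which reads ROWS from the file FILE. ROWS is a JSON list that holds a single list of rows (three levels of brackets), with 1 to 20 rows, each of 6 numbers: dx, dy, dz in normalised numbers (1 is 0.2 m), then a rotation vector rx, ry, rz in parts of the range, where 1.0 means 2 pi rad; each row shifts and turns the commanded pose from where the row before left it, along the tool's axes as they then stand; what a row does not reach is not made up. A row lasts 1/10 s, in which the tool goes at most 0.05 m and 0.15 rad, less where a joint would pass 70% of its speed; a pose out of reach is approached as far as the arm can. OPENING is the opening from 0.0 (shut) to 1.0 (fully open), set as the command begins (- or left out keeps the last). The fingers move at their own pace and stop on an object; FORCE is the grip in N (left out, the last holds). Time passes only in rows, so rows that do not move let the fingers close. It prints the time, the measured TCP pose, the force, the opening and the grip force at its end. No shift or turn number may pass 1 either way. Input that does not fit is refused with a message, and nothing moves.
- observe(): the state, without advancing time (a new reading comes with each control period).
- imaging.snapshot(name): name is "scene" or "top" or "wrist"; returns a dict with "frame" (400x640x3 uint8, blue, green, red), "fx", "fy", "cx", "cy" (pixels), "dist" ([k1, k2, p1, p2, k3] as OpenCV has them; the pictures are not rectified), "R" (3x3) and "t" (3): a world point X has camera coordinates R X + t; the wrist camera has in their place "mount" (4x4, takes a point from camera to tool coordinates, whose origin is the TCP and whose axes are the flange's). Camera axes: x right, y down, z forward; pixel columns grow to the right and rows downward; lengths in m; the calibration is good to about 2 mm. A picture is of the moment at which its call begins: read the wrist's pose just before it. There is no depth.
- ctrl.close_job(): hands the job in; it is judged then, once.
The state is a dict: "t": time; "joint_pos": joint angles; "dq": joint speeds; "joint_torque": joint torques, N m; "eef_pos": TCP position; "tcp_rot": TCP orientation; "force": force on the tool from outside, world axes, zero at the start; "ft_torque": the same for the moment, N m; "width": opening from 0.0 (shut) to 1.0 (fully open); "grasp_force": force on a finger pad.
Only numpy, scipy, OpenCV 4.12 (cv2) and the standard library are available. Lean on these libraries where they do the work, as an engineer would, in place of code of your own. Each camera call takes 0.05 s, during which the arm holds its last target. There are 200 camera calls.

## Working session

There is one attempt and no reset: what is moved stays moved. The work goes in short steps, Python scripts to look and compute and a shell command to move; the robot and the scene stay as the last step left them, time stands still between calls to the robot, and variables do not carry over. Pictures are saved under pics/ and viewed, at most 10 in all, crops included, and the job is handed in when it is done.

```bash
ls; mkdir -p pics; python3 - <<'E'
from workcell import observe, imaging
import cv2
s=observe(); print({k:s[k] for k in('t','eef_pos','tcp_rot','force','width')})
for n in('scene','top'):
    d=imaging.snapshot(n); cv2.imwrite(f'pics/{n}0.png',d['frame'])
    print(n,d['fx'],d['fy'],d['cx'],d['cy'],d['dist'],d['R'],d['t'])
E
```

```text
pics
{'t': 0.0, 'eef_pos': array([0.140217  , 0.60832986, 0.23031753]), 'tcp_rot': array([-3.20508188e-04,  1.13146716e-01,  9.93577676e-01, -1.05771668e-03]), 'force': array([ 0.6668675 , -0.21598302,  0.68538461]), 'width': 0.9999788860885612}
scene 485.421699551409 485.421699551409 321.70398727862363 196.00898852555176 [-0.01747718  0.          0.          0.          0.        ] [[ 0.72538692  0.68828091  0.00912159]
 [ 0.40269726 -0.4135854  -0.81656722]
 [-0.55825507  0.59600042 -0.57717828]] [-0.39838549 -0.14443861  1.48217558]
top 370.47965951777354 370.47965951777354 313.8535548922774 202.89294827728284 [-0.01843754  0.          0.          0.          0.        ] [[-0.00190351 -0.99979716 -0.0200501 ]
 [-0.99202213  0.00441526 -0.12598647]
 [ 0.12604944  0.01965033 -0.99182932]] [0.03197176 0.53903578 0.86697207]
```

View pics/scene0.png

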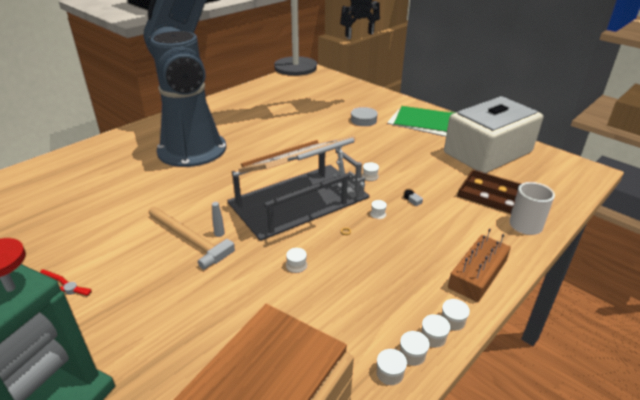

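View pics/top0.png

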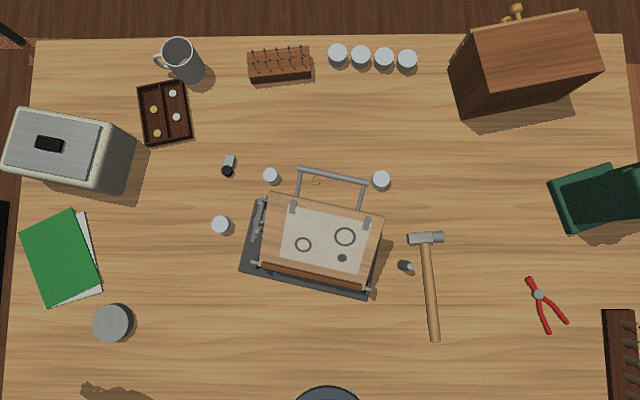

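The top view shows the stand with its hinge side near the robot (about 300,280). The bar runs from (298,168) to (367,183), and the pawl block is on the left at about (258,220). In the scene view the board is seen edge-on around (310,180). I'll enlarge both.

```bash
python3 - <<'E'
import cv2
a=cv2.imread('pics/scene0.png')[125:245,220:380]; cv2.imwrite('pics/s1.png',cv2.resize(a,(800,600),interpolation=cv2.INTER_CUBIC))
a=cv2.imread('pics/top0.png')[155:305,230:390]; cv2.imwrite('pics/t1.png',cv2.resize(a,None,fx=4,fy=4,interpolation=cv2.INTER_CUBIC))
E
```

```text
(no output)
```

View pics/s1.png

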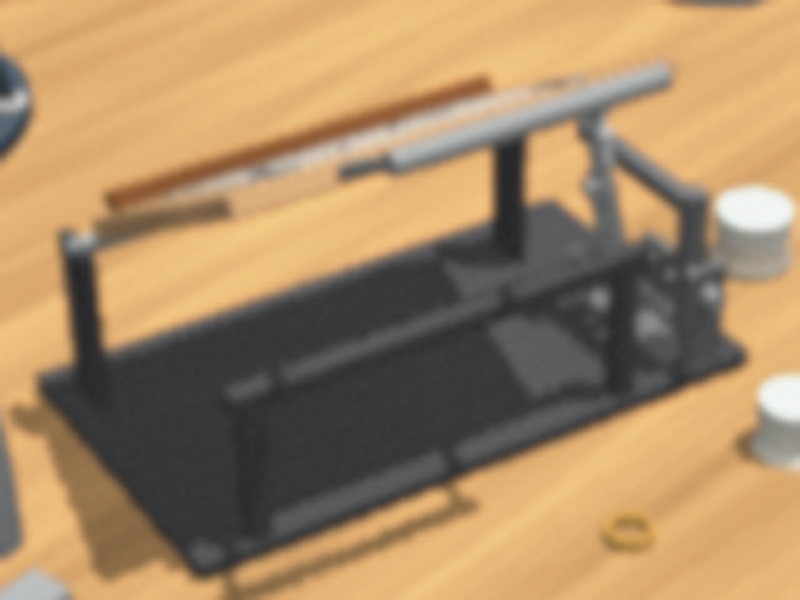

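View pics/t1.png

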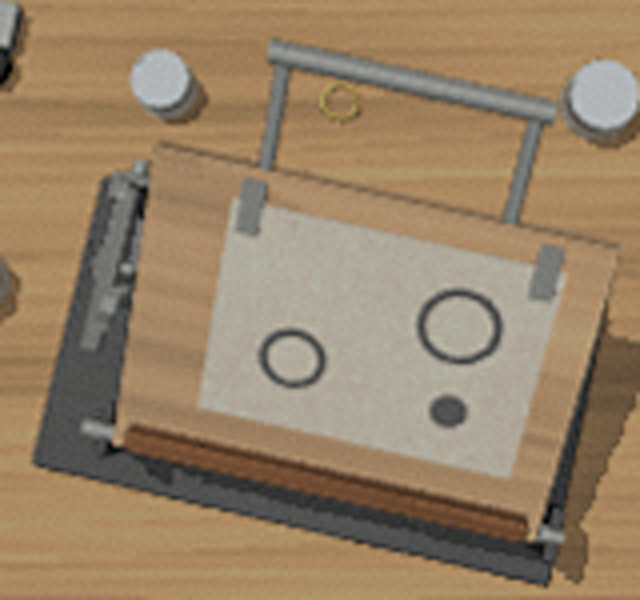

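Bar ends are sharp in both crops: top at (298,168) and (368,183), scene at (353.6,139.8) and (298.4,157.4). Plate corners show at top (238.8,270.5) and (367,300.5), and in the scene at (260,240), (369,196) and (228,202). One white pot (≈381,180) stands near the bar's -y end.

```bash
cat > h.py <<'E'
import numpy as np, cv2
from workcell import observe, imaging
from scipy.spatial.transform import Rotation as Ro
def ray(d,uv):
    K=np.array([[d['fx'],0,d['cx']],[0,d['fy'],d['cy']],[0,0,1]])
    p=cv2.undistortPoints(np.array([[uv]],float),K,np.array(d['dist'])).ravel()
    R=np.array(d['R']);v=R.T@np.array([*p,1]);return -R.T@np.array(d['t']),v/np.linalg.norm(v)
def plane(d,uv,z):
    o,v=ray(d,uv);return o+v*(z-o[2])/v[2]
def tri(d1,u1,d2,u2):
    a,v=ray(d1,u1);b,w=ray(d2,u2);s=np.linalg.lstsq(np.c_[v,-w],b-a,rcond=None)[0]
    p,q=a+v*s[0],b+w*s[1];return (p+q)/2,np.linalg.norm(p-q)
E
python3 - <<'E'
from h import *
np.set_printoptions(precision=4,suppress=True)
S=imaging.snapshot('scene');T=imaging.snapshot('top')
P,e1=tri(S,(353.6,139.8),T,(298,168)); N,e2=tri(S,(298.4,157.4),T,(368,183))
print('bar',P,N,e1,e2,np.linalg.norm(P-N)); B=(P+N)/2; d=P-N
print('mid',B,'yaw',np.arctan2(-d[0],d[1]))
C={'+-':plane(S,(260,239),.006),'++':plane(S,(369,196),.006),'--s':plane(S,(228,201),.012),'-+':plane(T,(238.8,270.5),.006),'--':plane(T,(367,300.5),.006)}
L={'+-':(.148,-.145),'++':(.148,.18),'--s':(-.037,-.145),'-+':(-.037,.18),'--':(-.037,-.145)}
A=np.array([L[k] for k in C]);W=np.array([C[k][:2] for k in C])
a=A-A.mean(0);w=W-W.mean(0);yaw=np.arctan2((a[:,0]*w[:,1]-a[:,1]*w[:,0]).sum(),(a*w).sum())
R=np.array([[np.cos(yaw),-np.sin(yaw)],[np.sin(yaw),np.cos(yaw)]]);o=W.mean(0)-R@A.mean(0)
print('stand',o,yaw,'res',W-(A@R.T+o))
l=R.T@(B[:2]-o);x,z=l[0],B[2]-.102
print('bar local',l,z,'r',np.hypot(x,z),'q',np.arctan2(z,x)-np.arctan2(6,240))
s=observe();print(Ro.from_quat(np.roll(s['tcp_rot'],-1)).as_matrix())
for n,u in dict(potR=(381,179),potL=(270,174)).items():print(n,plane(T,u,.034))
E
```

```text
bar [0.5836 0.0584 0.2309] [ 0.5523 -0.0765  0.2311] 0.004606382514104806 0.0011200236011219735 0.13848626317526072
mid [ 0.568  -0.0091  0.231 ] yaw -0.22841661479232866
stand [0.3719 0.0347] -0.21577149815940025 res [[-0.0055  0.0028]
 [-0.0024 -0.0018]
 [ 0.008  -0.0003]
 [ 0.0012 -0.0021]
 [-0.0013  0.0014]]
bar local [ 0.2009 -0.0008] 0.12901771374155802 r 0.2387429952975407 q 0.5459226102623072
[[-0.9744  0.2249 -0.0006]
 [ 0.2249  0.9744 -0.0013]
 [ 0.0002 -0.0014 -1.    ]]
potR [ 0.5974 -0.1342  0.034 ]
potL [0.6115 0.1383 0.034 ]
```

Measurements agree: bar radius 0.239 m against 0.240 expected, stand yaw about -0.22, and q about 0.546. That is the third notch, so the lowest should be near 0.197 and the stop near 1.07. Next I move above the bar at z≈0.30.

The manual's scale: shifts go in shares of 0.2 m and turns go in shares of 2 pi rad. Converting my numbers, -0.04 m is -0.2, -0.0309 m is -0.1545.

```bash
echo '[[[0,0,-0.2,0,0,0],[0,0,-0.15,0,0,0],[-0.1545,-0.14,0,0,0,0],[-0.1545,-0.14,0,0,0,0],[-0.1545,-0.14,0,0,0,0],[-0.1545,-0.14,0,0,0,0],[-0.1545,-0.14,0,0,0,0],[-0.1545,-0.14,0,0,0,0],[-0.1545,-0.14,0,0,0,0],[-0.1545,-0.14,0,0,0,0],[-0.1545,-0.14,0,0,0,0],[-0.1545,-0.14,0,0,0,0],[-0.1545,-0.14,0,0,0,0],[-0.1545,-0.14,0,0,0,0],[-0.1545,-0.14,0,0,0,0],[-0.1545,-0.14,0,0,0,0],[-0.1545,-0.14,0,0,0,0],[-0.1545,-0.14,0,0,0,0],[-0.1545,-0.14,0,0,0,0],[-0.1545,-0.14,0,0,0,0]]]' > m.json && python3 -m inch m.json 0.47 30
echo '[[[0,0,0,0,0,0.0226],[0,0,0,0,0,0.0226],[0,0,0,0,0,0.0226],[0,0,0,0,0,0.0226],[0,0,0,0,0,0.0226],[0,0,0,0,0,0.0226],[0,0,0,0,0,0.0226],[0,0,0,0,0,0.0226],[0,0,0,0,0,0.0226],[0,0,0,0,0,0.0226],[0,0,0,0,0,0.0226],[0,0,0,0,0,0],[0,0,0,0,0,0]]]' > m.json && python3 -m inch m.json
python3 - <<'E'
from h import *
np.set_printoptions(precision=4,suppress=True)
s=observe();print(s['joint_pos'],s['force'],s['width'],Ro.from_quat(np.roll(s['tcp_rot'],-1)).as_matrix())
cv2.imwrite('pics/w1.png',imaging.snapshot('wrist')['frame'])
S=imaging.snapshot('wrist');print(S['mount'],S['fx'],S['cx'],S['cy'])
E
```

```text
t: 2.2
eef_pos: [0.5697, -0.0087, 0.3012]
tcp_rot: [-0.0, 0.113, 0.994, 0.0]
force: [0.8, 0.6, 0.0]
width: 0.47
grasp_force: 0.0
t: 3.5
eef_pos: [0.569, -0.0071, 0.3012]
tcp_rot: [-0.0, 0.779, 0.627, -0.0]
force: [0.1, -0.0, -0.6]
width: 0.469
grasp_force: 0.0
[-0.2089  0.3772  1.4884 -0.      1.2763  0.0062] [ 0.0811 -0.0371 -0.6427] 0.4689761094972658 [[ 0.2134  0.977  -0.0003]
 [ 0.977  -0.2134  0.0001]
 [-0.     -0.0003 -1.    ]]
[[ 0.0009 -0.9562 -0.2927  0.0764]
 [ 1.      0.0006  0.001   0.0001]
 [-0.0007 -0.2927  0.9562 -0.142 ]
 [ 0.      0.      0.      1.    ]] 312.1662313940748 320.32848891080306 202.3591348268721
```

View pics/w1.png

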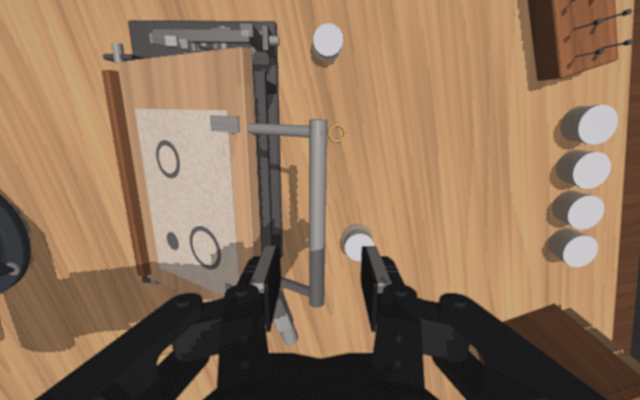

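The wrist view shows the bar running straight up the image at column ~318, centred between the fingers (265/372). Its ends at rows 120 and 303 map to tool x of +68 and -72 mm, so it is centred and 140 mm long. I descend 89 mm and close.

To row units: 0.02 m is 0.1, 0.015 m is 0.075.

```bash
echo '[[[0,0,0.1,0,0,0],[0,0,0.1,0,0,0],[0,0,0.1,0,0,0],[0,0,0.075,0,0,0],[0,0,0.07,0,0,0],[0,0,0,0,0,0],[0,0,0,0,0,0]]]' > m.json && python3 -m inch m.json
echo '[[[0,0,0,0,0,0],[0,0,0,0,0,0],[0,0,0,0,0,0],[0,0,0,0,0,0],[0,0,0,0,0,0],[0,0,0,0,0,0],[0,0,0,0,0,0],[0,0,0,0,0,0]]]' > m.json && python3 -m inch m.json 0.0 30
```

```text
t: 4.3
eef_pos: [0.5692, -0.0072, 0.2124]
tcp_rot: [-0.0, 0.78, 0.626, -0.0]
force: [0.2, -0.2, -0.1]
width: 0.469
grasp_force: 0.0
t: 5.1
eef_pos: [0.5674, -0.0068, 0.2122]
tcp_rot: [-0.001, 0.78, 0.626, -0.001]
force: [-6.1, 1.0, 1.4]
width: 0.132
grasp_force: 29.2
```

To row units: -0.004 m is -0.02, -0.0039 m is -0.0195.

```bash
python3 - <<'E'
import numpy as np
a=np.arange(.572,1.14,.04);x=240.07*np.cos(a);z=240.07*np.sin(a)
for i in range(len(a)-1):print(f'{a[i]-.025:.3f}->{a[i+1]-.025:.3f} dy {x[i+1]-x[i]:.1f} dz {z[i]-z[i+1]:.1f}')
E
echo '[[[0,-0.009,0,0,0,0],[0,0,0,0,0,0],[0,-0.013,-0.02,0,0,0],[0,-0.0135,-0.02,0,0,0],[0,-0.014,-0.0195,0,0,0],[0,-0.014,-0.0195,0,0,0],[0,0,0,0,0,0],[0,0,0,0,0,0]]]' > m.json && python3 -m inch m.json
```

```text
0.547->0.587 dy -5.4 dz -8.0
0.587->0.627 dy -5.7 dz -7.7
0.627->0.667 dy -6.0 dz -7.5
0.667->0.707 dy -6.3 dz -7.3
0.707->0.747 dy -6.6 dz -7.0
0.747->0.787 dy -6.8 dz -6.7
0.787->0.827 dy -7.1 dz -6.5
0.827->0.867 dy -7.4 dz -6.2
0.867->0.907 dy -7.6 dz -5.9
0.907->0.947 dy -7.8 dz -5.6
0.947->0.987 dy -8.0 dz -5.3
0.987->1.027 dy -8.2 dz -4.9
1.027->1.067 dy -8.4 dz -4.6
1.067->1.107 dy -8.6 dz -4.3
t: 5.9
eef_pos: [0.5567, -0.0043, 0.2286]
tcp_rot: [0.0, 0.78, 0.626, 0.0]
force: [-0.8, 1.0, -2.4]
width: 0.122
grasp_force: 29.3
```

To row units: -0.0075 m is -0.0375, -0.0073 m is -0.0365.

```bash
echo '[[[0,-0.03,-0.0375,0,0,0],[0,-0.0315,-0.0365,0,0,0],[0,-0.033,-0.035,0,0,0],[0,0,0,0,0,0]]]' > m.json && python3 -m inch m.json
echo '[[[0,-0.034,-0.0335,0,0,0],[0,-0.0355,-0.0325,0,0,0],[0,-0.037,-0.031,0,0,0],[0,0,0,0,0,0],[0,0,0,0,0,0]]]' > m.json && python3 -m inch m.json
```

```text
t: 6.3
eef_pos: [0.5381, -0.0001, 0.2517]
tcp_rot: [0.001, 0.78, 0.626, 0.001]
force: [1.3, 1.3, -1.5]
width: 0.129
grasp_force: 29.5
t: 6.8
eef_pos: [0.5188, 0.0044, 0.2707]
tcp_rot: [0.001, 0.78, 0.626, 0.002]
force: [4.3, 2.5, 3.6]
width: 0.131
grasp_force: 29.6
```

To row units: -0.0078 m is -0.039, -0.0076 m is -0.038.

```bash
echo '[[[0,-0.038,-0.0295,0,0,0],[0,-0.039,-0.028,0,0,0],[0,0,0,0,0,0],[0,0,0,0,0,0]]]' > m.json && python3 -m inch m.json; echo '[[[0,-0.02,-0.0135,0,0,0],[0,-0.02,-0.013,0,0,0],[0,0,0,0,0,0],[0,0,0,0,0,0]]]' > m.json && python3 -m inch m.json
```

```text
t: 7.2
eef_pos: [0.5045, 0.0076, 0.2823]
tcp_rot: [0.002, 0.78, 0.626, 0.002]
force: [4.7, 3.7, 3.7]
width: 0.124
grasp_force: 29.6
t: 7.6
eef_pos: [0.4971, 0.0093, 0.2876]
tcp_rot: [0.002, 0.78, 0.626, 0.002]
force: [6.4, 3.7, 4.8]
width: 0.127
grasp_force: 29.5
```

Bar force on the tool is mostly radial, so my arc is about 2.5 mm inside the true one. I correct that and creep towards the stop while watching the tangential force.

To row units: -0.0021 m is -0.0105, 0.0014 m is 0.007.

```bash
cat > q.py <<'E'
from h import *
# state in stand frame: q from centre of circle fit, tangential and radial force
def rep(x0=None):
    s=observe();p=np.array(s['eef_pos']);c,n=.977,-.213
    d=p-np.array([.5674,-.0068,.2122]);l=np.array([c*d[0]+n*d[1],d[2]])+240e-3*np.array([np.cos(.544),np.sin(.544)])
    a=np.arctan2(l[1],l[0]);f=s['force'];fx=c*f[0]+n*f[1]
    print('q %.3f r %.4f ftan %.1f frad %.1f fy %.1f'%(a-.025,np.hypot(*l),-np.sin(a)*fx+np.cos(a)*f[2],np.cos(a)*fx+np.sin(a)*f[2],-n*f[0]+c*f[1]),s['ft_torque'].round(2),s['width'])
rep()
E
echo '[[[0.005,0.007,-0.0105,0,0,0],[0,0,0,0,0,0],[0,0,0,0,0,0]]]' > m.json && python3 -m inch m.json;python3 q.py
echo '[[[0,-0.0205,-0.0125,0,0,0],[0,0,0,0,0,0],[0,0,0,0,0,0]]]' > m.json && python3 -m inch m.json;python3 q.py
```

```text
t: 7.9
eef_pos: [0.4963, 0.0096, 0.2883]
tcp_rot: [0.0, 0.78, 0.626, -0.0]
force: [1.9, -0.3, 1.3]
width: 0.128
grasp_force: 29.8
q 0.962 r 0.2401 ftan -0.9 frad 2.1 fy 0.2 [ 0.06 -0.49 -0.11] 0.12816780206214998
t: 8.2
eef_pos: [0.4921, 0.0106, 0.291]
tcp_rot: [0.0, 0.78, 0.626, -0.0]
force: [3.7, -0.9, 2.6]
width: 0.125
grasp_force: 29.8
q 0.983 r 0.2400 ftan -1.8 frad 4.2 fy -0.1 [-0.14 -0.58 -0.1 ] 0.12495403099459275
```

To row units: -0.0038 m is -0.019, -0.0032 m is -0.016.

```bash

echo '[[[0,-0.016,-0.019,0,0,0],[0,0,0,0,0,0],[0,0,0,0,0,0]]]' > m.json && python3 -m inch m.json|tail -0;python3 q.py
echo '[[[0,-0.0205,-0.012,0,0,0],[0,0,0,0,0,0],[0,0,0,0,0,0]]]' > m.json && python3 -m inch m.json|tail -0;python3 q.py
echo '[[[0,-0.0105,-0.006,0,0,0],[0,0,0,0,0,0],[0,0,0,0,0,0]]]' > m.json && python3 -m inch m.json|tail -0;python3 q.py
```

```text
q 1.006 r 0.2401 ftan -1.2 frad -1.9 fy -1.7 [-0.19 -0.16 -0.1 ] 0.12776956221302663
q 1.025 r 0.2402 ftan -0.4 frad -4.1 fy -2.6 [-0.24  0.07 -0.09] 0.12861194041093552
q 1.035 r 0.2402 ftan -1.5 frad -7.0 fy -2.5 [-0.3   0.25 -0.09] 0.12314561953040819Exception ignored on flushing sys.stdout:
BrokenPipeError: [Errno 32] Broken pipe
Exception ignored on flushing sys.stdout:
BrokenPipeError: [Errno 32] Broken pipe
Exception ignored on flushing sys.stdout:
BrokenPipeError: [Errno 32] Broken pipe
```

To row units: -0.0028 m is -0.014, -0.0006 m is -0.003.

```bash

echo '[[[-0.003,-0.014,0.002,0,0,0],[0,0,0,0,0,0],[0,0,0,0,0,0]]]' > m.json && python3 -m inch m.json>/dev/null;python3 q.py
echo '[[[0,-0.0105,-0.005,0,0,0],[0,0,0,0,0,0],[0,0,0,0,0,0]]]' > m.json && python3 -m inch m.json>/dev/null;python3 q.py
```

```text
q 1.040 r 0.2402 ftan -2.8 frad -3.4 fy 0.8 [-0.04 -0.29 -0.09] 0.1308499720277152
q 1.050 r 0.2403 ftan -1.7 frad 0.1 fy 1.7 [ 0.18 -0.32 -0.05] 0.12662062403128616
```

```bash

echo '[[[0,-0.007,-0.0035,0,0,0],[0,0,0,0,0,0],[0,0,0,0,0,0]]]' > m.json && python3 -m inch m.json>/dev/null;python3 q.py
echo '[[[0,-0.007,-0.0035,0,0,0],[0,0,0,0,0,0],[0,0,0,0,0,0]]]' > m.json && python3 -m inch m.json>/dev/null;python3 q.py
```

```text
q 1.056 r 0.2403 ftan -0.9 frad 1.5 fy 2.7 [ 0.31 -0.63 -0.08] 0.1276247083420476
q 1.061 r 0.2403 ftan -3.4 frad 0.9 fy 3.8 [ 0.37 -0.85 -0.04] 0.12253230843983723
```

To row units: -0.0009 m is -0.0045, -0.0004 m is -0.002.

```bash

echo '[[[0,-0.0045,-0.002,0,0,0],[0,0,0,0,0,0],[0,0,0,0,0,0]]]' > m.json && python3 -m inch m.json>/dev/null;python3 q.py
```

```text
q 1.063 r 0.2403 ftan -5.5 frad -0.4 fy 4.6 [ 0.37 -1.13 -0.07] 0.12597054125549106
```

To row units: -0.0009 m is -0.0045, -0.0004 m is -0.002.

```bash

echo '[[[0,-0.0045,-0.002,0,0,0],[0,0,0,0,0,0],[0,0,0,0,0,0]]]' > m.json && python3 -m inch m.json>/dev/null;python3 q.py
```

```text
q 1.065 r 0.2404 ftan -8.4 frad -1.0 fy 3.4 [ 0.38 -1.24 -0.1 ] 0.12754388122430474
```

At the stop: tangential force rose 2.5 N per 1 mm step while q barely moved (1.065). Now I lower slowly.

To row units: 0.0042 m is 0.021, 0.0008 m is 0.004.

```bash

echo '[[[-0.005,0.009,0.004,0,0,0],[0,0.021,0.0115,0,0,0],[0,0.021,0.0115,0,0,0],[0,0.0205,0.0125,0,0,0],[0,0.0205,0.0125,0,0,0],[0,0,0,0,0,0],[0,0,0,0,0,0]]]' > m.json && python3 -m inch m.json>/dev/null;python3 q.py
```

```text
q 0.982 r 0.2404 ftan -1.2 frad 3.1 fy 5.6 [ 0.77 -0.58 -0.01] 0.12820855164124698
```

To row units: 0.004 m is 0.02, 0.0039 m is 0.0195.

```bash

echo '[[[0,0.02,0.013,0,0,0],[0,0.02,0.013,0,0,0],[0,0.0195,0.014,0,0,0],[0,0.0195,0.014,0,0,0],[0,0.019,0.0145,0,0,0],[0,0.019,0.0145,0,0,0],[0,0,0,0,0,0],[0,0,0,0,0,0]]]' > m.json && python3 -m inch m.json;python3 q.py
```

```text
t: 12.4
eef_pos: [0.5149, 0.0052, 0.2743]
tcp_rot: [-0.0, 0.78, 0.626, 0.001]
force: [4.0, 3.9, 0.4]
width: 0.123
grasp_force: 30.4
q 0.863 r 0.2401 ftan -2.1 frad 2.2 fy 4.7 [ 0.69 -0.51 -0.06] 0.12250484062447678
```

```bash

echo '[[[0.0075,0.0185,0.0155,0,0,0],[0,0.0185,0.0155,0,0,0],[0,0.018,0.016,0,0,0],[0,0.0175,0.016,0,0,0],[0,0.017,0.0165,0,0,0],[0,0.017,0.017,0,0,0],[0,0,0,0,0,0],[0,0,0,0,0,0]]]' > m.json && python3 -m inch m.json>/dev/null;python3 q.py
echo '[[[0,0.0085,0.009,0,0,0],[0,0.008,0.009,0,0,0],[0,0,0,0,0,0]]]' > m.json && python3 -m inch m.json>/dev/null;python3 q.py
```

```text
q 0.741 r 0.2399 ftan -2.2 frad 3.5 fy -3.1 [-0.5  -0.5  -0.05] 0.12568533776458266
q 0.722 r 0.2399 ftan -2.0 frad 3.1 fy -3.1 [-0.71 -0.39 -0.12] 0.1259509310199077
```

To row units: 0.0026 m is 0.013, 0.0024 m is 0.012.

```bash

echo '[[[-0.005,0.012,0.013,0,0,0],[0,0.008,0.009,0,0,0],[0,0,0,0,0,0]]]' > m.json && python3 -m inch m.json>/dev/null;python3 q.py
echo '[[[0,0.012,0.0135,0,0,0],[0,0.0075,0.0095,0,0,0],[0,0,0,0,0,0]]]' > m.json && python3 -m inch m.json>/dev/null;python3 q.py
```

```text
q 0.696 r 0.2400 ftan -2.1 frad 4.3 fy 0.5 [-0.12 -0.57 -0.09] 0.12148227678553156
q 0.671 r 0.2399 ftan -2.5 frad 4.8 fy 0.6 [-0.11 -0.69 -0.09] 0.12643679582543774
```

To row units: 0.0034 m is 0.017, 0.0019 m is 0.0095.

```bash

echo '[[[0,0.017,0.0095,0,0,0],[0,0.0075,0.0095,0,0,0],[0,0,0,0,0,0]]]' > m.json && python3 -m inch m.json>/dev/null;python3 q.py
echo '[[[0,0.015,0.019,0,0,0],[0,0.0145,0.019,0,0,0],[0,0,0,0,0,0]]]' > m.json && python3 -m inch m.json>/dev/null;python3 q.py
```

```text
q 0.647 r 0.2400 ftan -3.2 frad 2.2 fy -0.0 [ 0.05 -0.39 -0.09] 0.12609111757302813
q 0.605 r 0.2400 ftan -2.6 frad 0.5 fy 1.6 [ 0.26 -0.19 -0.08] 0.12878396037748477
```

Board weight stays on the gripper below the top notch, so the pawl is out. Continuing down.

To row units: 0.0041 m is 0.0205, 0.004 m is 0.02.

```bash

echo '[[[0,0.014,0.0195,0,0,0],[0,0.0135,0.02,0,0,0],[0,0.013,0.02,0,0,0],[0,0.0125,0.0205,0,0,0],[0,0.0125,0.0205,0,0,0],[0,0,0,0,0,0]]]' > m.json && python3 -m inch m.json>/dev/null;python3 q.py
echo '[[[0,0.012,0.021,0,0,0],[0,0.0115,0.021,0,0,0],[0,0.011,0.0215,0,0,0],[0,0.0105,0.0215,0,0,0],[0,0.01,0.022,0,0,0],[0,0,0,0,0,0]]]' > m.json && python3 -m inch m.json>/dev/null;python3 q.py
```

```text
q 0.505 r 0.2405 ftan -3.0 frad -0.4 fy 2.5 [ 0.3  -0.12 -0.1 ] 0.12573749916239163
q 0.405 r 0.2410 ftan -2.3 frad 0.1 fy 1.7 [ 0.22 -0.2  -0.08] 0.12708039209135746
```

To row units: 0.0045 m is 0.0225, 0.0044 m is 0.022.

```bash

echo '[[[0,0.01,0.022,0,0,0],[0,0.0095,0.022,0,0,0],[0,0.009,0.0225,0,0,0],[0,0.0085,0.0225,0,0,0],[0,0.008,0.0225,0,0,0],[0,0,0,0,0,0]]]' > m.json && python3 -m inch m.json>/dev/null;python3 q.py
echo '[[[0,0.0075,0.023,0,0,0],[0,0.007,0.023,0,0,0],[0,0.0065,0.023,0,0,0],[0,0.006,0.023,0,0,0],[0,0.0055,0.0235,0,0,0],[0,0,0,0,0,0]]]' > m.json && python3 -m inch m.json>/dev/null;python3 q.py
```

```text
q 0.305 r 0.2413 ftan -2.1 frad 2.3 fy 0.8 [ 0.07 -0.3  -0.09] 0.12877354246169742
q 0.205 r 0.2415 ftan -2.4 frad 4.0 fy -0.4 [-0.16 -0.58 -0.09] 0.1230303375450758
```

To row units: 0.0047 m is 0.0235, 0.002 m is 0.01.

```bash

echo '[[[0,0.01,0.0235,0,0,0],[0,0.0045,0.0235,0,0,0],[0,0.004,0.0235,0,0,0],[0,0.0035,0.0235,0,0,0],[0,0,0,0,0,0]]]' > m.json && python3 -m inch m.json>/dev/null;python3 q.py
echo '[[[0,0.003,0.0235,0,0,0],[0,0.0025,0.024,0,0,0],[0,0,0,0,0,0]]]' > m.json && python3 -m inch m.json>/dev/null;python3 q.py
```

```text
q 0.125 r 0.2417 ftan -3.0 frad 4.3 fy -0.1 [-0.32 -0.54 -0.09] 0.1240242190480291
q 0.085 r 0.2418 ftan -2.7 frad 6.3 fy -0.8 [-0.36 -0.6  -0.11] 0.12213134072225053
```

To row units: 0.0048 m is 0.024, 0.0047 m is 0.0235.

```bash

echo '[[[0,0.0125,0.0235,0,0,0],[0,0.0015,0.024,0,0,0],[0,0,0,0,0,0]]]' > m.json && python3 -m inch m.json>/dev/null;python3 q.py
echo '[[[0,0.0005,0.012,0,0,0],[0,0,0,0,0,0],[0,0,0,0,0,0]]]' > m.json && python3 -m inch m.json>/dev/null;python3 q.py
```

```text
q 0.043 r 0.2419 ftan -2.9 frad 2.2 fy -1.2 [-0.36 -0.17 -0.03] 0.12529025930732812
q 0.037 r 0.2420 ftan -2.7 frad 1.8 fy -2.9 [-0.47  0.11 -0.08] 0.12585783013456728
```

To row units: 0.002 m is 0.01, 0.0001 m is 0.0005.

```bash

echo '[[[0,0.0005,0.01,0,0,0],[0,0,0,0,0,0],[0,0,0,0,0,0]]]' > m.json && python3 -m inch m.json>/dev/null;python3 q.py
echo '[[[0,0,0.01,0,0,0],[0,0,0,0,0,0],[0,0,0,0,0,0]]]' > m.json && python3 -m inch m.json>/dev/null;python3 q.py
```

```text
q 0.029 r 0.2421 ftan -3.1 frad 0.3 fy -3.1 [-0.46  0.16 -0.07] 0.12515180537384268
q 0.021 r 0.2421 ftan -3.8 frad 0.0 fy -4.4 [-0.52  0.3  -0.07] 0.13116474729522623
```

To row units: 0.002 m is 0.01, -0.001 m is -0.005.

```bash

echo '[[[-0.005,0,0.01,0,0,0],[0,0,0,0,0,0],[0,0,0,0,0,0]]]' > m.json && python3 -m inch m.json>/dev/null;python3 q.py
echo '[[[0,0,0.01,0,0,0],[0,0,0,0,0,0],[0,0,0,0,0,0]]]' > m.json && python3 -m inch m.json>/dev/null;python3 q.py
```

```text
q 0.013 r 0.2421 ftan -3.1 frad -0.6 fy 0.9 [ 0.25  0.24 -0.14] 0.12406904948294693
q 0.005 r 0.2422 ftan -2.8 frad -0.1 fy 3.9 [ 0.63  0.21 -0.09] 0.12816454109943437
```

To row units: 0.002 m is 0.01, 0.0007 m is 0.0035.

```bash

echo '[[[0.0035,0,0.01,0,0,0],[0,0,0,0,0,0],[0,0,0,0,0,0]]]' > m.json && python3 -m inch m.json>/dev/null;python3 q.py
echo '[[[0,0,0.005,0,0,0],[0,0,0,0,0,0],[0,0,0,0,0,0]]]' > m.json && python3 -m inch m.json>/dev/null;python3 q.py
```

```text
q -0.003 r 0.2423 ftan -3.4 frad -2.0 fy 2.4 [ 0.39  0.2  -0.1 ] 0.12264111379861506
q -0.007 r 0.2423 ftan -3.0 frad -1.9 fy 2.5 [ 0.46  0.31 -0.05] 0.125852846781623
```

To row units: 0.0015 m is 0.0075.

```bash

echo '[[[0,0,0.0075,0,0,0],[0,0,0,0,0,0],[0,0,0,0,0,0]]]' > m.json && python3 -m inch m.json;python3 q.py
echo '[[[0,0,0.005,0,0,0],[0,0,0,0,0,0],[0,0,0,0,0,0]]]' > m.json && python3 -m inch m.json>/dev/null;python3 q.py
```

```text
t: 20.6
eef_pos: [0.6034, -0.0151, 0.0909]
tcp_rot: [-0.0, 0.78, 0.626, -0.0]
force: [-1.1, 1.4, -2.2]
width: 0.124
grasp_force: 31.5
q -0.013 r 0.2423 ftan -2.2 frad -1.4 fy 1.2 [ 0.49  0.33 -0.1 ] 0.12385424471862021
q -0.015 r 0.2423 ftan 1.7 frad -3.3 fy 2.9 [ 0.49  0.57 -0.12] 0.1250064382107558
```

Flat contact: the tangential force turned positive at bar z ≈ 0.109 (expected 0.108). I settle it lightly, re-anchor the angle there (starting notch q = 0.538, so the lowest is ≈0.189), then raise to about 0.28.

To row units: -0.0008 m is -0.004, 0.0006 m is 0.003.

```bash

echo '[[[-0.004,0,0.003,0,0,0],[0,0,0,0,0,0],[0,0,0,0,0,0],[0,0,0,0,0,0]]]' > m.json && python3 -m inch m.json
sed -i "s/d=p-np.array.*/d=p-np.array([.6034,-.0151,.0901]);l=np.array([c*d[0]+n*d[1],d[2]])+np.array([.24,.006])/" q.py; python3 q.py
echo '[[[0,0,-0.012,0,0,0],[0,-0.0005,-0.024,0,0,0],[0,-0.0015,-0.024,0,0,0],[0,-0.002,-0.024,0,0,0],[0,-0.0025,-0.024,0,0,0],[0,-0.003,-0.024,0,0,0],[0,0,0,0,0,0]]]' > m.json && python3 -m inch m.json>/dev/null;python3 q.py
```

```text
t: 21.3
eef_pos: [0.6034, -0.0152, 0.0903]
tcp_rot: [-0.0, 0.78, 0.626, 0.001]
force: [-2.7, 6.1, 5.7]
width: 0.125
grasp_force: 32.1
q 0.001 r 0.2401 ftan 5.8 frad -3.8 fy 5.4 [ 0.87  0.64 -0.11] 0.12519312385239809
q 0.107 r 0.2402 ftan -1.5 frad -3.0 fy 4.9 [ 0.79  0.11 -0.  ] 0.12567400529648143
```

To row units: -0.0048 m is -0.024, -0.001 m is -0.005.

```bash

echo '[[[0.005,-0.0035,-0.024,0,0,0],[0,-0.004,-0.0235,0,0,0],[0,-0.0045,-0.0235,0,0,0],[0,-0.005,-0.0235,0,0,0],[0,0,0,0,0,0]]]' > m.json && python3 -m inch m.json>/dev/null;python3 q.py
echo '[[[0,-0.0055,-0.0235,0,0,0],[0,-0.006,-0.0235,0,0,0],[0,-0.0065,-0.023,0,0,0],[0,-0.007,-0.023,0,0,0],[0,0,0,0,0,0],[0,0,0,0,0,0]]]' > m.json && python3 -m inch m.json>/dev/null;python3 q.py
```

```text
q 0.191 r 0.2404 ftan -2.0 frad -3.1 fy 1.5 [ 0.33  0.18 -0.08] 0.1259788156014285
q 0.269 r 0.2406 ftan -1.0 frad -2.1 fy 1.6 [ 0.17 -0.02 -0.08] 0.12700250696328758
```

```bash

echo '[[[0,-0.0075,-0.023,0,0,0],[0,-0.004,-0.0115,0,0,0],[0,0,0,0,0,0],[0,0,0,0,0,0]]]' > m.json && python3 -m inch m.json>/dev/null;python3 q.py
echo '[[[0,0.0075,0.023,0,0,0],[0,0.007,0.023,0,0,0],[0,0.0065,0.023,0,0,0],[0,0.003,0.0115,0,0,0],[0,0,0,0,0,0],[0,0,0,0,0,0]]]' > m.json && python3 -m inch m.json>/dev/null;python3 q.py
```

```text
q 0.299 r 0.2406 ftan -2.2 frad -0.2 fy 1.2 [ 0.14 -0.29 -0.07] 0.12384663945224347
q 0.227 r 0.2404 ftan -3.2 frad 2.3 fy 0.7 [ 0.06 -0.23 -0.05] 0.12465758662353335
```

To row units: 0.0024 m is 0.012, 0.0006 m is 0.003.

```bash

echo '[[[0,0.003,0.012,0,0,0],[0,0.003,0.012,0,0,0],[0,0,0,0,0,0],[0,0,0,0,0,0]]]' > m.json && python3 -m inch m.json>/dev/null;python3 q.py
echo '[[[0,0.0015,0.006,0,0,0],[0,0,0,0,0,0],[0,0,0,0,0,0]]]' > m.json && python3 -m inch m.json>/dev/null;python3 q.py
```

```text
q 0.206 r 0.2403 ftan -2.7 frad 2.6 fy 0.7 [ 0.03 -0.39 -0.14] 0.12440779605892825
q 0.202 r 0.2403 ftan -1.3 frad 2.9 fy 0.7 [-0.03 -0.3  -0.03] 0.13223301082117006
```

To row units: 0.001 m is 0.005, 0.0003 m is 0.0015.

```bash

echo '[[[0,0.0015,0.005,0,0,0],[0,0,0,0,0,0],[0,0,0,0,0,0]]]' > m.json && python3 -m inch m.json>/dev/null;python3 q.py
echo '[[[0,0.001,0.003,0,0,0],[0,0,0,0,0,0],[0,0,0,0,0,0]]]' > m.json && python3 -m inch m.json>/dev/null;python3 q.py
```

```text
q 0.199 r 0.2403 ftan 0.5 frad 1.8 fy -0.8 [-0.03 -0.18 -0.11] 0.12018176870887719
q 0.196 r 0.2403 ftan 2.9 frad 2.5 fy -0.1 [-0.12 -0.07 -0.09] 0.12383631379122644
```

Board is resting on the pawl at q ≈ 0.196: the force went from carrying to a light +3 N while q stopped moving. I ease off slightly, then open.

To row units: -0.0004 m is -0.002.

```bash

echo '[[[0,0,-0.002,0,0,0],[0,0,0,0,0,0],[0,0,0,0,0,0]]]' > m.json && python3 -m inch m.json>/dev/null;python3 q.py
echo '[[[0,0,0,0,0,0],[0,0,0,0,0,0],[0,0,0,0,0,0],[0,0,0,0,0,0],[0,0,0,0,0,0]]]' > m.json && python3 -m inch m.json 0.47
python3 - <<'E'
from h import *
d=imaging.snapshot('scene')['frame'][125:245,220:380]; cv2.imwrite('pics/s2.png',cv2.resize(d,(800,600),interpolation=cv2.INTER_CUBIC))
E
```

```text
q 0.197 r 0.2403 ftan 2.5 frad 3.5 fy -0.1 [-0.12 -0.13 -0.04] 0.1282803176104231
t: 26.2
eef_pos: [0.5976, -0.0136, 0.1367]
tcp_rot: [-0.0, 0.78, 0.626, -0.0]
force: [0.0, 0.6, -0.0]
width: 0.471
grasp_force: 0.0
```

View pics/s2.png

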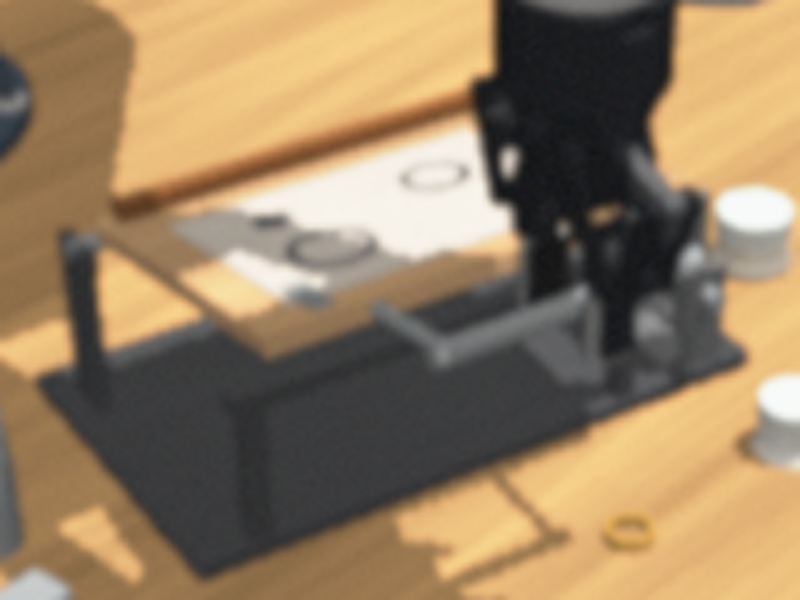

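The view shows the fingers open around the bar (crop ~590,290), with the board standing raised above its front rest after release. I withdraw straight up and check.

To row units: -0.04 m is -0.2, -0.03 m is -0.15.

```bash
echo '[[[0,0,-0.05,0,0,0],[0,0,-0.1,0,0,0],[0,0,-0.15,0,0,0],[0,0,-0.2,0,0,0],[0,0,-0.2,0,0,0],[0,0,-0.15,0,0,0],[0,0,0,0,0,0],[0,0,0,0,0,0],[0,0,0,0,0,0]]]' > m.json && python3 -m inch m.json
python3 - <<'E'
from h import *
d=imaging.snapshot('scene')['frame'][125:245,220:380]; cv2.imwrite('pics/s3.png',cv2.resize(d,(800,600),interpolation=cv2.INTER_CUBIC))
E
```

```text
t: 27.15
eef_pos: [0.5969, -0.0136, 0.3059]
tcp_rot: [-0.001, 0.78, 0.626, -0.001]
force: [-0.3, -0.1, -0.0]
width: 0.472
grasp_force: 0.0
```

View pics/s3.png

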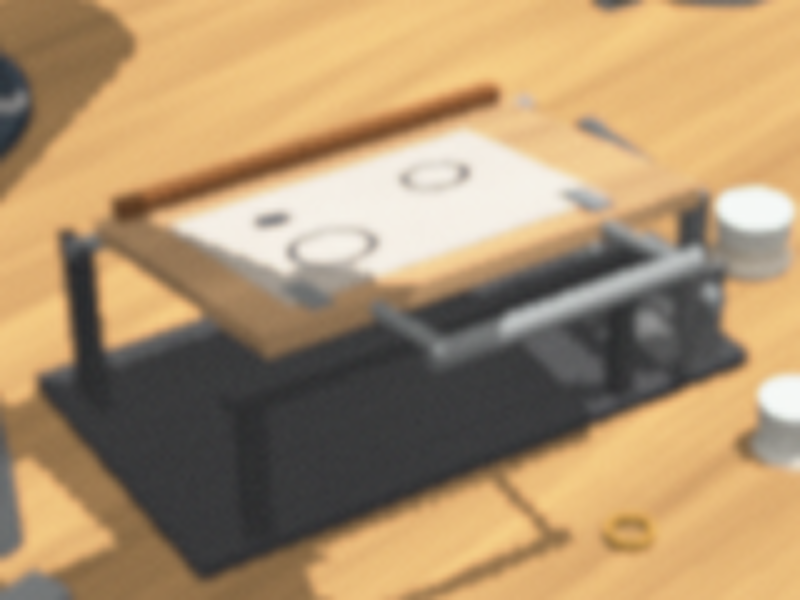

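The bar's left end is still at crop (437,352), unchanged after withdrawing. The board stands above its rest, and the pots and ring have not moved.

```bash
python3 -c "
from workcell import ctrl; print(ctrl.close_job())"
```

```text
the job is handed in; nothing more can be done
None
```

The board was raised to its stop, lowered flat, and left resting on the pawl in its lowest notch (about 0.196 rad), gripper clear; the job is handed in, but no verdict came back.

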